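# Present a specimen slide label end up over the light pad

### The arm

A 6-joint arm with a two-finger parallel gripper is mounted at the origin on the work surface. World frame = base frame: x ahead of the robot, y to its left, z up, the work surface at z = 0. Lengths are in mm, angles in rad, forces in N, time in s.
With the tool pointing down it reaches from about 275 to 750 mm from the base axis. Payload 10.2 kg.
Tool frame: the origin (TCP) lies at the very end of the fingers, on their centre line; the grasp point (between the pads) lies 19 mm behind it (bot.grip_point_offset is the distance from the TCP to the grasp point, in mm); z points along the fingers, y is the line along which they close (so a half turn about z gives the same grasp; the last joint's range is limited). The gripper opens to 85 mm and grips with 20 to 120 N. Pads are 22 mm wide; open, the fingers measure 114 mm over their backs; the gripper's body (76 mm by 85 mm) begins 54 mm behind the grasp point. The pads swing forward as they close: fully open they stand 13 mm farther back than shut.
Start: joints at [-1.534, 0.313, 1.498, -0, 1.331, -0.223], TCP at [134.852, -507.391, 231.294] pointing down, gripper open.
Joint ranges: [-2.94, 2.94], [-0.97, 2.17], [0.19, 2.56], [-1.23, 4.37], [0.02, 3.11], [-2.88, 2.88]. Speed limits (rad/s): [2.39, 2.39, 3.01, 3.14, 3.14, 3.14].

### API

Orientations are given as a 3x3 rotation matrix whose columns are the frame's x, y, z axes.
In Python, from station import bot gives the robot as it stands.
- The arm moves only by the tool move_arm, never from a script. Its argument "rows" is one flat list of numbers, 7 for each row, row after row: the opening, from 0 (shut) to 1 (fully open), then the shift along the tool's x, y, z each as a share of 15 cm, from -1 to 1, then the turn, a rotation vector about the tool's x, y, z each as a share of pi rad, from -1 to 1. In form: [hand, dx, dy, dz, rx, ry, rz, hand, dx, dy, dz, rx, ry, rz, ...]. A call has 1 to 20 rows; each row shifts and turns the commanded pose from where the row before left it, along the tool's axes as they then stand; what a row does not reach is not made up. A row lasts 1/10 s, in which the tool goes at most 50 mm and 8.59 degrees, less where a joint would pass 70% of its speed; a pose out of reach is approached as far as the arm can. A call with a number of a shift or a turn outside -1 to 1 is refused whole. A call with a gripper value outside its range is refused whole. The fingers move at their own pace and stop on an object; the grip force is fixed at half the most. Time passes only in rows, so rows that do not move let the fingers close. It gives the time, the measured TCP pose, the force, the opening and the grip force at its end, in the units of the state.
- bot.read_state(): the state, without advancing time (a new reading comes with each control period).
- bot.camera(name): name is "side" or "top"; returns a dict with "pixels" (400x640x3 uint8, red, green, blue), "K" (3x3 intrinsics, pixels), "cam_to_world" (4x4, takes a point from camera to world coordinates). Camera axes: x right, y down, z forward; pixel columns grow to the right and rows downward; lengths in mm; the calibration is good to about 2 mm. A picture is of the moment at which its call begins. There is no depth.
- bot.close_job(): hands the job in; it is judged then, once.
Trained networks look in the newest picture that a camera, given by its name, has taken for a name from the list of things; names that differ only in an ending like _2 or _b are one class to them, and where a whole thing is asked for, a point or a joint stands for the part that bears it (a point fixed in the world has none). Each returns a list of dicts, best first, with "score" (0 to 1); they miss things now and then, are a little off and sometimes report something else, mostly with a low value. They report only what shows in the picture. A call takes as long as a camera call. They do not tell look-alikes from the thing itself.
- bot.spot_in(camera, label): "location" ([x, y, z] in mm, in world coordinates, good to about 4 mm: the middle of the surface that is visible of it).
- bot.outline_of(camera, label): "mask" (400x640 bool, what is visible of it).
- bot.mark_of(camera, label): "location" ([x, y, z] in mm, in world coordinates, good to about 4 mm: a listed point, or the origin of a listed thing).
The state is a dict: "t": time; "joints": joint angles; "dq": joint speeds; "joint_torque": joint torques, N m; "position": TCP position; "orientation": TCP orientation; "wrist_force": force on the tool from outside, world axes, zero at the start; "ft_torque": the same for the moment, N m; "finger_gap": finger opening in mm; "finger_force": force on a finger pad.
Only numpy, scipy, OpenCV 4.12 (cv2) and the standard library are available. Lean on these libraries where they do the work, as an engineer would, in place of code of your own. Each camera call takes 0.05 s, during which the arm holds its last target. There are 200 camera calls.

### The job

Press the foot switch's pedal fully down to its stop and let it up again, to switch on the light pad. Then take the specimen slide off its cork stand, gripping it on its plain half so that the label end (the end with the small notch in one corner) stays uncovered. The program finishes while holding it steady in the gripper, about a hand's width (100 mm) above the middle of the light pad's lit window and lengthwise along it, face up, with the notched label end tipped up at about 35 degrees; do not put it down or let go, and do not push the jar, camera or brush about.

Things in the scene. Friction and masses are not known exactly. Their poses are not given: they have to be found in the camera images.
- slide: Loose flat glass slide, 110 mm long (x), 50 mm wide (y), 6 mm thick (z), about 80 g, lying face up and level on the cork stand, pointing any way. Clear middle with a reddish-brown pottery flake; both ends have the same pale matt band 28 mm long. The label end is the +x end: its corner at +x, +y is cut out by a square notch 12 by 12 mm; the -x (plain) end has full corners. Origin at the centre of its underside.
- slide_center (a point): Centre of the slide, half-way up its thickness; axes as the slide's (x towards the notched label end, z out of its face). Site on the slide.
- label_end (a point): Middle of the slide's notched label end: 55 mm along +x from the slide's centre, half-way up.
- plain_end (a point): Middle of the slide's plain end: 55 mm along -x from the slide's centre, half-way up.
- stand: Fixed cork disc that carries the slide, 40 mm across and 20 mm high, on the table; the slide overhangs it all round. Origin at the centre of its underside.
- light_pad: Fixed flat grey light pad, 200 mm long (x) by 110 mm wide (y), 14 mm high, on the table, turned at most 0.35 rad from the robot's x. Origin at the centre of its underside.
- pad_window (a point): Centre of the light pad's white lit window, on the pad's top face (14 mm above the table); the window is 160 mm along x by 70 mm along y, z is up.
- footswitch: Fixed foot switch: black base 150 mm (x) by 100 mm (y), 10 mm high, with two cheeks 37 mm high at its +x end that carry the pedal's hinge. Origin at the centre of its underside; turned at most 0.35 rad.
- pedal (a joint): Angle of the foot switch's dark steel pedal, 0 = up (at rest), 0.25 rad = down on its stop. It is sprung: about 3 N at the press point starts it, about 7 N holds it at the stop, and it springs back when released.
- pedal_press (a point): Point to press, on the top face of the pedal and moving with it: about 50 mm above the table at rest, about 25 mm at the stop. The pedal plate is 115 mm long and 70 mm wide, hinged at its +x end and rising towards its -x end; this point is 95 mm from the hinge and 20 mm from the free end.
- jar: Bystander: capped glass jar, 54 mm across, 90 mm high; origin at the centre of its underside.
- camera: Bystander: small black camera, 28 by 96 mm, 59 mm high, standing; origin at the centre of its underside.
- brush: Bystander: brush, 170 mm long along its x, lying on the table on a paper towel; origin under its middle.
Things that resemble listed ones, but are neither listed nor needed, are in the scene too. What is shaped like the footswitch but pink, purple or red is not meant.

How it is judged:
By the outcome, as a careful person would: the job done as asked, in the order asked, and still so for the second after the job is handed in, while the arm keeps its last pose, push and grip.
It also fails if it takes over 53 s, if anything falls off the work surface, if the arm or the gripper's body presses on something with over 40 N, if the wrist force passes 120 N, or if a joint passes its speed limit or range.

## Working session

There is one attempt and no reset: what is moved stays moved. The work goes in short steps, Python scripts to look and compute and a tool call to move; the robot and the scene stay as the last step left them, time stands still between calls to the robot, and variables do not carry over. Pictures are saved under pics/ and viewed, at most 10 in all, crops included, and the job is handed in when it is done.

Besides the shell and the picture viewer there is one more tool, called after "Request:" by a JSON object that holds its "method" and its "body". move_arm: Moves the arm, as the interface text tells. Its arguments: {"type":"object","properties":{"rows":{"type":"array","items":{"type":"number","minimum":-1,"maximum":1}}},"required":["rows"]}

```bash
mkdir -p pics; python3 - <<'E'
from station import bot
import cv2,numpy as np
for c in("top","side"):
    r=bot.camera(c);cv2.imwrite(f"pics/{c}0.png",r["pixels"][:,:,::-1])
    print(c,r["cam_to_world"][:3,3].round())
    for n in["slide","slide_center","label_end","plain_end","stand","light_pad","pad_window","footswitch","pedal_press","jar","camera","brush"]:
        print(n,[(np.round(d["location"]).astype(int).tolist(),round(d["score"],2)) for d in bot.mark_of(c,n)][:4])
print(bot.read_state())
E
```

```text
top [ 351.  -17. 1277.]
slide [([514, -255, 20], 0.94)]
slide_center [([521, -250, 24], 0.95)]
label_end [([572, -242, 19], 0.89)]
plain_end [([464, -270, 23], 0.76)]
stand []
light_pad [([510, 16, -1], 0.8)]
pad_window [([513, 20, 13], 0.93)]
footswitch [([720, 420, 2], 0.91), ([540, 249, 2], 0.73), ([310, 289, 2], 0.72), ([473, 430, 1], 0.66)]
pedal_press [([505, 254, 46], 0.9), ([439, 451, 53], 0.72), ([273, 292, 44], 0.63)]
jar [([808, 152, 1], 0.76)]
camera [([791, -152, -1], 0.65)]
brush []
side [491. 880. 617.]
slide [([521, -253, 16], 0.5)]
slide_center [([516, -254, 20], 0.74)]
label_end []
plain_end [([465, -268, 22], 0.69), ([804, 154, 0], 0.23)]
stand [([464, -268, 23], 0.39)]
light_pad [([517, -252, 23], 0.73), ([513, 20, 2], 0.65)]
pad_window [([513, 18, 14], 0.92)]
footswitch [([719, 421, 3], 0.89), ([311, 290, -5], 0.85), ([546, 245, 2], 0.74), ([470, 432, 3], 0.69)]
pedal_press [([440, 451, 49], 0.97), ([272, 294, 47], 0.9), ([684, 426, 52], 0.89), ([507, 256, 48], 0.84)]
jar [([803, 152, 1], 0.94)]
camera [([795, -153, 6], 0.56)]
brush [([577, -484, 2], 0.61)]
{'t': 1.3, 'joints': array([-1.53439365e+00,  3.12883694e-01,  1.49769858e+00,  8.30772292e-06,
        1.33099753e+00, -2.23439694e-01]), 'dq': array([-9.43517039e-04, -1.54271914e-03,  5.99573010e-04, -6.69058290e-05,
       -3.35946490e-04, -4.19567843e-04]), 'joint_torque': array([ 3.20861436e-04, -4.12164295e+01, -2.59897989e+01, -2.15418800e-04,
        4.85011788e-04,  8.56308134e-06]), 'position': array([ 134.8577209 , -507.39109897,  231.30305758]), 'orientation': array([[ 9.66430996e-01,  2.56926314e-01,  8.53221154e-06],
       [ 2.56926314e-01, -9.66430996e-01, -1.25445664e-05],
       [ 5.02276450e-06,  1.43156074e-05, -1.00000000e+00]]), 'wrist_force': array([ 0.64367409,  0.11929468, -0.37827897]), 'ft_torque': array([0.00860642, 0.02501855, 0.01923863]), 'finger_force': 0.0, 'finger_gap': 85.49693662376312}
```

View pics/top0.png

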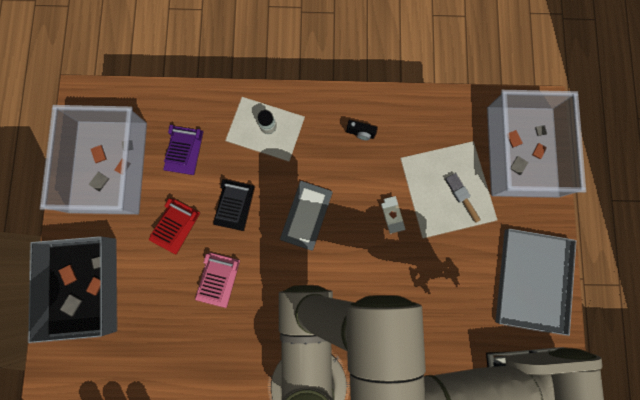

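View pics/side0.png

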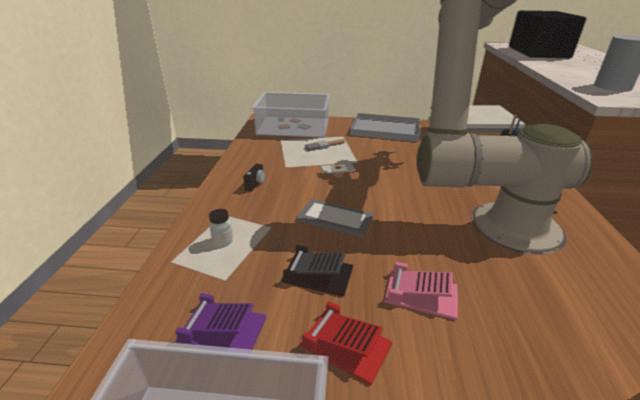

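The top view shows the black foot switch at (235,204), with pink, purple and red look-alikes. The pad is at (306,214) and the slide at (391,213), with the brush on its towel to the right at (460,195). The side view agrees. Next I'll check the yaws and find the notch.

```bash
cat > h.py <<'E'
from station import bot
import cv2,numpy as np
def toworld(r,px,z):
    px=np.atleast_2d(px).astype(float); d=np.c_[px,np.ones(len(px))]@np.linalg.inv(r["K"]).T
    T=r["cam_to_world"]; d=d@T[:3,:3].T; o=T[:3,3]
    return o+d*((z-o[2])/d[:,2])[:,None]
E
python3 - <<'E'
from h import *
r=bot.camera("top");im=r["pixels"]
for n,z in(("slide",26),("light_pad",14),("footswitch",10)):
    for d in bot.outline_of("top",n)[:5]:
        m=d["mask"].astype(np.uint8); c=max(cv2.findContours(m,0,2)[0],key=cv2.contourArea)
        w=toworld(r,c.reshape(-1,2),z)[:,:2].astype(np.float32)
        (cx,cy),(a,b),t=cv2.minAreaRect(w); print(n,round(d["score"],2),round(cx),round(cy),round(a),round(b),round(t,1))
# window: bright pixels near pad
a=cv2.resize(im[170:250,360:430],None,fx=8,fy=8,interpolation=cv2.INTER_CUBIC)[:600]
cv2.imwrite("pics/slide.png",a[:,:,::-1])
E
```

```text
slide 0.85 519 -254 113 56 15.6
light_pad 0.61 515 15 111 202 72.3
footswitch 0.92 720 423 113 158 82.9
footswitch 0.91 544 249 108 151 79.2
footswitch 0.87 474 433 111 150 65.3
footswitch 0.77 310 288 106 150 76.3
```

View pics/slide.png

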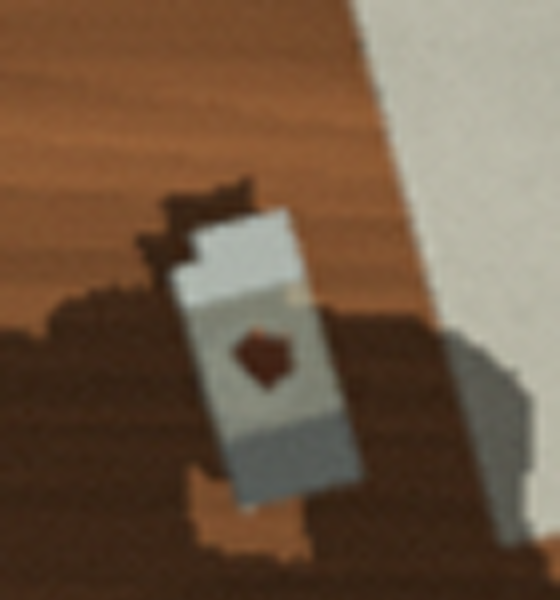

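The notch shows at upper left (190,255), so the label end is at +x and the slide yaw is about +15°. The tool is already at 14.9°. Now I'll go over to the black pedal with the fingers shut.

Request:
{"method": "move_arm", "body": {"rows": [0, 0.185, -0.214, 0, 0, 0, 0, 0, 0.185, -0.214, 0, 0, 0, 0, 0, 0.185, -0.214, 0, 0, 0, 0, 0, 0.185, -0.214, 0, 0, 0, 0, 0, 0.185, -0.214, 0, 0, 0, 0, 0, 0.185, -0.214, 0, 0, 0, 0, 0, 0.185, -0.214, 0, 0, 0, 0, 0, 0.185, -0.214, 0, 0, 0, 0, 0, 0.185, -0.214, 0, 0, 0, 0, 0, 0.185, -0.214, 0, 0, 0, 0, 0, 0.185, -0.214, 0, 0, 0, 0, 0, 0.185, -0.214, 0, 0, 0, 0, 0, 0.185, -0.214, 0, 0, 0, 0, 0, 0.185, -0.214, 0, 0, 0, 0, 0, 0.185, -0.214, 0, 0, 0, 0, 0, 0.185, -0.214, 0, 0, 0, 0, 0, 0.185, -0.214, 0, 0, 0, 0, 0, 0.185, -0.214, 0, 0, 0, 0, 0, 0.185, -0.214, 0, 0, 0, 0, 0, 0.185, -0.214, 0, 0, 0, 0]}}

```text
t: 3.5
position: [506.8, 257.5, 231.2]
orientation: [[0.966, 0.257, 0.0], [0.257, -0.966, -0.0], [0.0, 0.0, -1.0]]
wrist_force: [0.2, -1.8, -0.7]
finger_gap: -0.0
finger_force: 0.0
```

Request:
{"method": "move_arm", "body": {"rows": [0, 0, 0, 0.23, 0, 0, 0, 0, 0, 0, 0.23, 0, 0, 0, 0, 0, 0, 0.23, 0, 0, 0, 0, 0, 0, 0.2, 0, 0, 0, 0, 0, 0, 0.2, 0, 0, 0, 0, 0, 0, 0, 0, 0, 0]}}

```text
t: 4.1
position: [504.3, 255.0, 64.4]
orientation: [[0.966, 0.257, -0.007], [0.257, -0.966, -0.002], [-0.007, 0.0, -1.0]]
wrist_force: [-1.0, -0.2, -0.4]
finger_gap: -0.0
finger_force: 0.0
```

```bash
python3 - <<'E'
from h import *
r=bot.camera("side");im=r["pixels"]
cv2.imwrite("pics/ped.png",cv2.resize(im[200:320,250:410],None,fx=4,fy=4)[:,:,::-1])
print(bot.read_state()["position"],bot.read_state()["wrist_force"])
E
```

```text
[505.62490662 255.44934201  66.91571569] [0.41262046 0.23632841 0.63475702]
```

View pics/ped.png

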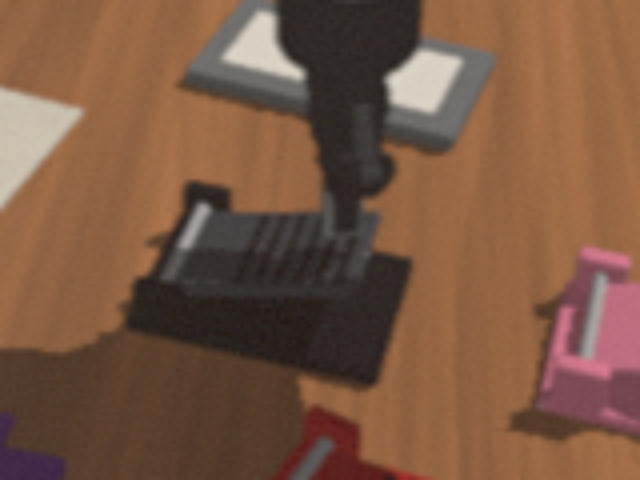

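The fingertips at crop pixel (345,230) are above the black pedal, near its free end. Now I'll press.

Request:
{"method": "move_arm", "body": {"rows": [0, 0, 0, 0.07, 0, 0, 0, 0, 0, 0, 0.05, 0, 0, 0, 0, 0, 0, 0.05, 0, 0, 0, 0, 0, 0, 0.04, 0, 0, 0, 0, 0, 0, 0.03, 0, 0, 0, 0, 0, 0, 0.02, 0, 0, 0, 0, 0, 0, 0, 0, 0, 0, 0, 0, 0, 0, 0, 0, 0]}}

```text
t: 4.95
position: [506.0, 255.9, 28.9]
orientation: [[0.966, 0.257, -0.001], [0.257, -0.966, 0.0], [-0.001, -0.0, -1.0]]
wrist_force: [-4.5, 1.5, 6.2]
finger_gap: -0.3
finger_force: 3.0
```

Request:
{"method": "move_arm", "body": {"rows": [0, 0, 0, 0.01, 0, 0, 0, 0, 0, 0, 0.01, 0, 0, 0, 0, 0, 0, 0.01, 0, 0, 0, 0, 0, 0, 0, 0, 0, 0, 0, 0, 0, 0, 0, 0, 0]}}

```text
t: 5.45
position: [506.0, 255.9, 26.0]
orientation: [[0.966, 0.257, -0.0], [0.257, -0.966, 0.0], [-0.0, -0.0, -1.0]]
wrist_force: [-10.0, -0.7, 21.3]
finger_gap: 0.3
finger_force: 10.6
```

Force jumped to 21 N at z = 26 mm, so the pedal is on its stop. I'll let it up and look.

Request:
{"method": "move_arm", "body": {"rows": [0, 0, 0, -0.05, 0, 0, 0, 0, 0, 0, -0.1, 0, 0, 0, 0, 0, 0, -0.2, 0, 0, 0, 0, 0, 0, -0.25, 0, 0, 0, 0, 0, 0, -0.2, 0, 0, 0, 0, 0, 0, -0.1, 0, 0, 0]}}

```text
t: 6.05
position: [507.3, 255.8, 161.9]
orientation: [[0.966, 0.257, 0.004], [0.257, -0.966, 0.001], [0.004, 0.0, -1.0]]
wrist_force: [-0.4, 0.4, -0.4]
finger_gap: -0.1
finger_force: 0.0
```

```bash
python3 - <<'E'
from h import *
r=bot.camera("side");im=r["pixels"]
cv2.imwrite("pics/ped2.png",cv2.resize(im[180:320,250:410],None,fx=4,fy=4)[:,:,::-1])
print(bot.read_state()["position"])
print([(d["location"].round() if hasattr(d["location"],"round") else d["location"],d["score"]) for d in bot.mark_of("side","pedal_press")])
E
```

```text
[507.81253742 255.96760141 163.2720676 ]
[([508.8, 257.9, 50.5], 0.9), ([441.0, 453.7, 46.5], 0.82), ([271.8, 296.0, 48.7], 0.78), ([681.5, 427.1, 47.9], 0.58)]
```

View pics/ped2.png

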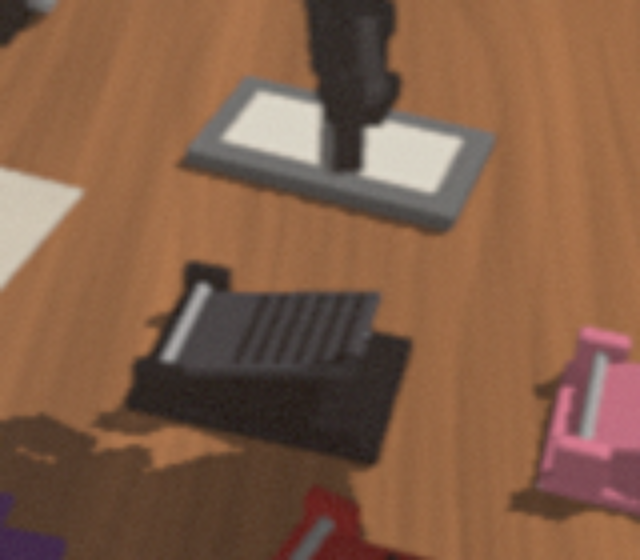

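```bash
python3 - <<'E'
import cv2
a=cv2.imread("pics/ped.png");b=cv2.imread("pics/ped2.png")
print(a[45:55,255:265].mean((0,1)),b[125:135,255:265].mean((0,1)),a[85:95,410:420].mean((0,1)),b[165:175,410:420].mean((0,1)), a[130:140,160:170].mean((0,1)),b[210:220,160:170].mean((0,1)))
E
```

```text
[195.34 208.82 214.89] [198.18 211.09 216.9 ] [194.56 208.39 214.72] [197.54 211.14 216.67] [ 71.87 108.4  159.23] [ 74.08 110.77 161.98]
```

No light change is rendered, but the stop was clearly reached and the pedal is back up, with its press point at z ≈ 50 mm. Next I'll move over the slide's plain half at about (492,-260) with the hand open.

Request:
{"method": "move_arm", "body": {"rows": [1, -0.0756, 0.2536, 0, 0, 0, 0, 1, -0.0756, 0.2536, 0, 0, 0, 0, 1, -0.0756, 0.2536, 0, 0, 0, 0, 1, -0.0756, 0.2536, 0, 0, 0, 0, 1, -0.0756, 0.2536, 0, 0, 0, 0, 1, -0.0756, 0.2536, 0, 0, 0, 0, 1, -0.0756, 0.2536, 0, 0, 0, 0, 1, -0.0756, 0.2536, 0, 0, 0, 0, 1, -0.0756, 0.2536, 0, 0, 0, 0, 1, -0.0756, 0.2536, 0, 0, 0, 0, 1, -0.0756, 0.2536, 0, 0, 0, 0, 1, -0.0756, 0.2536, 0, 0, 0, 0, 1, -0.0756, 0.2536, 0, 0, 0, 0, 1, 0, 0, 0, 0, 0, 0, 1, 0, 0, 0, 0, 0, 0, 1, 0, 0, 0, 0, 0, 0]}}

```text
t: 7.75
position: [490.7, -259.2, 158.4]
orientation: [[0.966, 0.257, -0.001], [0.257, -0.966, 0.001], [-0.001, -0.001, -1.0]]
wrist_force: [0.4, 0.7, 0.8]
finger_gap: 85.2
finger_force: 0.0
```

Request:
{"method": "move_arm", "body": {"rows": [1, 0, 0, 0.18, 0, 0, 0, 1, 0, 0, 0.18, 0, 0, 0, 1, 0, 0, 0.18, 0, 0, 0, 1, 0, 0, 0.18, 0, 0, 0, 1, 0, 0, 0, 0, 0, 0, 1, 0, 0, 0, 0, 0, 0, 1, 0, 0, 0, 0, 0, 0]}}

```text
t: 8.45
position: [491.6, -260.3, 52.9]
orientation: [[0.966, 0.258, 0.002], [0.258, -0.966, -0.002], [0.001, 0.002, -1.0]]
wrist_force: [0.0, 0.2, -0.3]
finger_gap: 85.1
finger_force: 0.0
```

```bash
python3 - <<'E'
from h import *
for c,(y,x) in(("side",(110,290)),("top",(170,350))):
    r=bot.camera(c);im=r["pixels"]
    cv2.imwrite(f"pics/g_{c}.png",cv2.resize(im[y:y+80,x:x+100],None,fx=6,fy=6,interpolation=2)[:,:,::-1])
a=[cv2.imread(f"pics/g_{c}.png") for c in("side","top")]
cv2.imwrite("pics/g.png",cv2.resize(cv2.hconcat(a),(800,320)))
print(bot.read_state()["position"])
E
```

```text
[ 491.50452163 -260.4080919    52.70431341]
```

View pics/g.png

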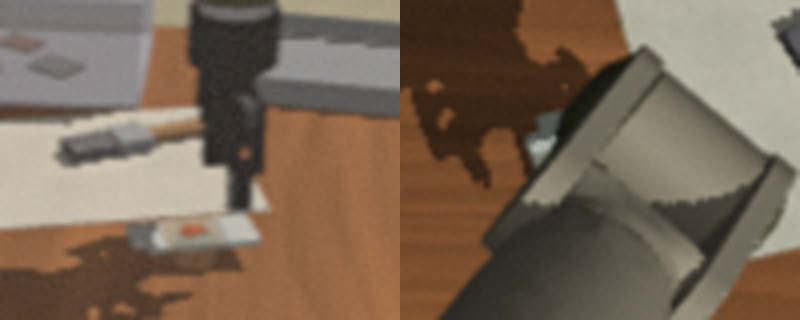

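The side crop shows the open near finger at (240,200) alongside the plain half of the slide, with the flake at (193,230). That is as planned, so I'll go down and close.

Request:
{"method": "move_arm", "body": {"rows": [1, 0, 0, 0.1, 0, 0, 0, 1, 0, 0, 0.1, 0, 0, 0, 1, 0, 0, 0.08, 0, 0, 0, 1, 0, 0, 0.04, 0, 0, 0, 1, 0, 0, 0, 0, 0, 0, 1, 0, 0, 0, 0, 0, 0, 1, 0, 0, 0, 0, 0, 0]}}

```text
t: 9.25
position: [491.2, -260.4, 4.0]
orientation: [[0.966, 0.257, 0.001], [0.257, -0.966, -0.001], [0.001, 0.001, -1.0]]
wrist_force: [0.0, 0.2, -1.0]
finger_gap: 85.4
finger_force: 0.0
```

Request:
{"method": "move_arm", "body": {"rows": [0.5, 0, 0, 0, 0, 0, 0, 0.4, 0, 0, 0, 0, 0, 0, 0.3, 0, 0, 0, 0, 0, 0, 0, 0, 0, 0, 0, 0, 0, 0, 0, 0, 0, 0, 0, 0, 0, 0, 0, 0, 0, 0, 0, 0, 0, 0, 0, 0, 0, 0, 0, 0, 0, 0, 0, 0, 0, 0, 0, 0, 0]}}

```text
schema error: expected a multiple of 7 numbers
```

Request:
{"method": "move_arm", "body": {"rows": [0.5, 0, 0, 0, 0, 0, 0, 0.3, 0, 0, 0, 0, 0, 0, 0, 0, 0, 0, 0, 0, 0, 0, 0, 0, 0, 0, 0, 0, 0, 0, 0, 0, 0, 0, 0, 0, 0, 0, 0, 0, 0, 0, 0, 0, 0, 0, 0, 0, 0, 0, 0, 0, 0, 0, 0, 0]}}

```text
t: 10.05
position: [491.0, -260.2, 3.8]
orientation: [[0.966, 0.257, 0.0], [0.257, -0.966, -0.0], [0.0, 0.0, -1.0]]
wrist_force: [-2.3, 0.9, 5.6]
finger_gap: 48.5
finger_force: 60.9
```

Request:
{"method": "move_arm", "body": {"rows": [0, 0, 0, -0.05, 0, 0, 0, 0, 0, 0, -0.1, 0, 0, 0, 0, 0, 0, -0.15, 0, 0, 0, 0, 0, 0, -0.2, 0, 0, 0, 0, 0, 0, -0.2, 0, 0, 0, 0, 0, 0, -0.15, 0, 0, 0, 0, 0, 0, -0.1, 0, 0, 0, 0, 0, 0, -0.05, 0, 0, 0, 0, 0, 0, 0, 0, 0, 0, 0, 0, 0, 0, 0, 0, 0]}}

```text
t: 11.05
position: [490.6, -259.9, 152.6]
orientation: [[0.966, 0.257, -0.001], [0.257, -0.966, 0.001], [-0.001, -0.001, -1.0]]
wrist_force: [0.2, 0.2, -1.3]
finger_gap: 48.7
finger_force: 61.9
```

```bash
python3 - <<'E'
from h import *
s=bot.read_state();P,R=s["position"],s["orientation"];print(P,s["finger_gap"],s["finger_force"])
r=bot.camera("side");im=r["pixels"]
T=r["cam_to_world"];p=r["K"]@(np.linalg.inv(T)@np.r_[P,1])[:3];u,v=(p[:2]/p[2]).astype(int);print(u,v)
for n in("slide_center","label_end","plain_end"):
    for d in bot.mark_of("side",n)[:2]: print(n,d["score"],np.round(d["location"]),"tool:",np.round(R.T@(np.array(d["location"])-P)))
cv2.imwrite("pics/lift.png",cv2.resize(im[v-50:v+50,u-70:u+70],None,fx=5,fy=5,interpolation=2)[:,:,::-1])
E
```

```text
[ 490.56751977 -259.9289219   152.55411447] 48.71018499543761 61.937323808670044
347 133
slide_center 0.67 [ 516. -251.  172.] tool: [ 27.  -2. -20.]
label_end 0.46 [ 572. -239.  172.] tool: [ 84.   1. -19.]
label_end 0.18 [ 574. -481.    0.] tool: [ 23. 235. 152.]
plain_end 0.7 [ 463. -266.  169.] tool: [-28.  -1. -16.]
```

View pics/lift.png

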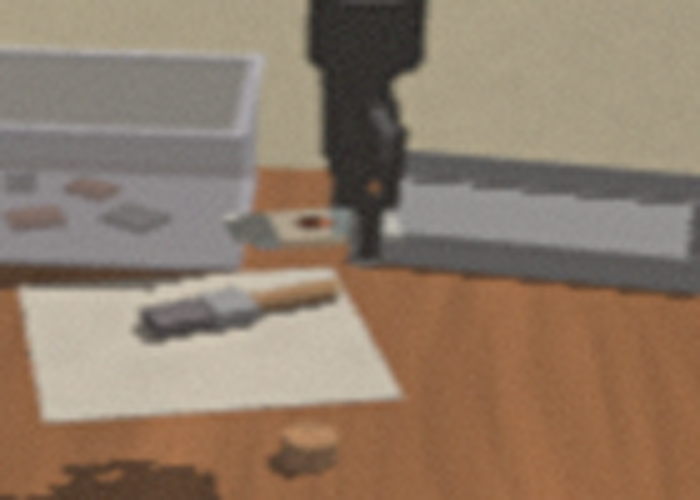

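The slide is held level on its plain half: flake at (312,222), label band free at (250,230), cork stand empty at (310,448). Now I'll carry it over the pad and turn it.

Request:
{"method": "move_arm", "body": {"rows": [0, 0.031, -0.099, 0, 0, 0, 0, 0, 0.062, -0.198, 0, 0, 0, 0, 0, 0.062, -0.198, 0, 0, 0, 0, 0, 0.062, -0.198, 0, 0, 0, 0, 0, 0.062, -0.198, 0, 0, 0, 0, 0, 0.062, -0.198, 0, 0, 0, 0, 0, 0.062, -0.198, 0, 0, 0, 0, 0, 0.062, -0.198, 0, 0, 0, 0, 0, 0.062, -0.198, 0, 0, 0, 0, 0, 0.031, -0.099, 0, 0, 0, 0, 0, 0, 0, 0, 0, 0, 0.0362, 0, 0, 0, 0, 0, 0, 0.0362, 0, 0, 0, 0, 0, 0, 0.0362, 0, 0, 0, 0, 0, 0, 0.0362, 0, 0, 0, 0, 0, 0, 0.0362, 0, 0, 0, 0, 0, 0, 0]}}

```text
t: 12.85
position: [502.6, 20.5, 153.1]
orientation: [[0.953, -0.304, -0.0], [-0.304, -0.953, 0.0], [-0.001, -0.0, -1.0]]
wrist_force: [0.4, -0.7, -1.2]
finger_gap: 48.4
finger_force: 62.0
```

Request:
{"method": "move_arm", "body": {"rows": [0, 0, 0, 0, 0, 0.02, 0, 0, 0, 0, 0, 0, 0.035, 0, 0, 0, 0, 0, 0, 0.035, 0, 0, 0, 0, 0, 0, 0.035, 0, 0, 0, 0, 0, 0, 0.035, 0, 0, 0, 0, 0, 0, 0.0344, 0, 0, 0, 0, 0, 0, 0, 0, 0, 0, 0, 0, 0, 0, 0, 0, 0, 0, 0, 0, 0, 0]}}

```text
t: 13.75
position: [503.9, 19.5, 153.9]
orientation: [[0.781, -0.304, 0.546], [-0.249, -0.953, -0.174], [0.573, 0.0, -0.82]]
wrist_force: [-0.6, -0.2, -0.7]
finger_gap: 48.2
finger_force: 62.0
```

```bash
cat > chk.py <<'E'
from h import *
from scipy.spatial.transform import Rotation as Ro
s=bot.read_state();P,R=s["position"],s["orientation"];p=np.radians(-17.7)
Rt=Ro.from_euler("z",p).as_matrix()@np.diag([1,-1,-1])@Ro.from_euler("y",35,degrees=True).as_matrix()
Pt=np.array([513.5,18,114])-Rt@[27,-1,-19]
print(P,"shift share",(R.T@(Pt-P)/150).round(4),"turn share",(Ro.from_matrix(R.T@Rt).as_rotvec()/np.pi).round(4),s["finger_gap"],s["finger_force"])
E
python3 chk.py
```

```text
[503.85594288  19.45135539 153.89122741] shift share [-0.2797 -0.0039  0.3815] turn share [0.     0.0002 0.0002] 48.239974081482096 62.03705549240112
```

Request:
{"method": "move_arm", "body": {"rows": [0, -0.04, 0, 0.055, 0, 0, 0, 0, -0.08, -0.002, 0.109, 0, 0, 0, 0, -0.08, -0.002, 0.109, 0, 0, 0, 0, -0.05, 0, 0.068, 0, 0, 0, 0, -0.03, 0, 0.041, 0, 0, 0, 0, 0, 0, 0, 0, 0, 0, 0, 0, 0, 0, 0, 0, 0, 0, 0, 0, 0, 0, 0, 0]}}

```text
t: 14.55
position: [502.4, 20.5, 83.0]
orientation: [[0.78, -0.304, 0.547], [-0.249, -0.953, -0.175], [0.574, 0.0, -0.819]]
wrist_force: [-0.5, -0.3, 0.4]
finger_gap: 48.4
finger_force: 62.0
```

```bash
cat >> chk.py <<'E'
r=bot.camera("side");im=r["pixels"]
L={}
for n in("slide_center","label_end","plain_end","pad_window"):
    for d in bot.mark_of("side",n)[:2]: print(n,d["score"],np.round(d["location"]),"tool:",np.round(R.T@(np.array(d["location"])-P)))
cv2.imwrite("pics/fin.png",cv2.resize(im[150:270,260:400],None,fx=5,fy=5,interpolation=2)[:,:,::-1])
E
python3 chk.py
```

```text
[502.38433927  20.46418846  82.9566849 ] shift share [ 0.0006 -0.0002  0.0005] turn share [ 0.0001 -0.0003 -0.    ] 48.4436213359369 62.02047944068909
slide_center 0.84 [511.  20. 115.] tool: [ 26.  -2. -21.]
label_end 0.78 [557.   4. 147.] tool: [ 83.  -0. -19.]
plain_end 0.54 [468.  32.  82.] tool: [-30.  -1. -20.]
pad_window 0.86 [513.  21.  15.] tool: [-31.  -3.  62.]
pad_window 0.67 [804. 149.  -0.] tool: [ 155. -214.  210.]
```

View pics/fin.png

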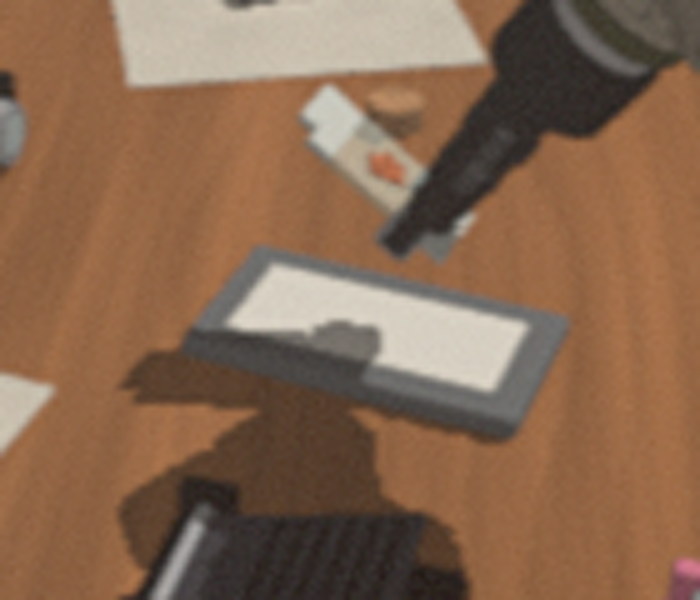

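The picture shows the notched label end tipped up at (325,120) and the slide gripped at its plain half over the pad. The measured slide centre is (511,20,115), against the window centre at (513,20,14). Tilt is about 35° and everything is steady, so I'm handing in.

```bash
python3 -c "
from station import bot
print(bot.close_job())"
```

```text
the job is handed in; nothing more can be done
None
```

I pressed the black foot switch's pedal to its stop and released it, though the pictures show no change in the light. I handed in holding the slide by its plain half, about 100 mm above the window centre, lengthwise and face up, label end tipped up about 35°.

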